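# Lid the tub of peeled cocoa beans

### The job

Put the orange lid on the tub of dark, peeled cocoa beans and press it down until the tub's raised sealing ring is closed and the lid sits level and centred on it. The other tub, with the pale reddish unpeeled beans, is to stay open.

Things in the scene. Friction and masses are not known exactly. Their poses are not given: they have to be found in the camera images.
- lid: Loose round orange lid, about 90 g, right way up on the table. Origin: centre of its underside, z up. Heights from the origin: plug of radius 36 mm, 0 to 5 mm; flat disc of radius 68 mm, 5 to 10 mm; central black bar handle, 10 to 40 mm, 50 mm long (lid's x) and 14 mm thick (lid's y): grip it across the 14 mm.
- tub_peeled: Translucent tub of dark brown peeled beans, fixed to the table, 70 mm high, 60 mm in radius. Origin: centre of its underside. White sealing ring on the rim (radius 64 mm outside, 50 inside, 6 thick), hinged at the tub's +x side (grey block), at first standing up 20 to 29 mm at -x. The lid's disc lies on the ring, its plug loose inside. Fully seated, the lid's origin is 71 mm above the table.
- seal (a joint): Angle of tub_peeled's white ring, rad: 0 = closed flat on the rim (hard stop), 0.17 to 0.22 at the start. Stiff hinge, no spring: it stays where it is left. A lid merely laid on it stays tilted with it; about 6 to 10 N straight down on the middle of the lid, at 20 to 30 mm/s, closes it for good.
- tub_raw: The other tub, same size and same raised white ring, full of pale reddish brown unpeeled beans, also fixed to the table. Origin: centre of its underside. Not to be lidded.
Things that resemble listed ones, but are neither listed nor needed, are in the scene too. Of the things like the lid, leave any that is green; of the rest the smaller one is meant.

How it is judged:
At the end, for the whole second after the job is handed in: The lid lies at rest, right way up, on the tub of dark peeled beans, its centre within 18 mm of the tub's centre line, its origin 64 to 78 mm above the tub's underside, level within 0.09 rad (5 degrees), and the sealing ring is closed to below 0.08 rad (horizontal distance between lid and tub_peeled below 0.018 m and z of lid in the frame of tub_peeled between 0.064 and 0.078 m and angle between lid's own z axis and vertical below 0.09 rad and value of joint seal below 0.08 rad and linear speed of lid below 0.02 m/s); the robot touches nothing.
It also fails if it takes over 40 s, if anything falls off the work surface, if the arm or the gripper's body presses on something with over 40 N, if the wrist force passes 120 N, or if a joint passes its speed limit or range.

### The arm

A 6-joint arm with a two-finger parallel gripper is mounted at the origin on the work surface. World frame = base frame: x ahead of the robot, y to its left, z up, the work surface at z = 0. Lengths are in m, angles in rad, forces in N, time in s.
With the tool pointing down it reaches from about 0.4 to 0.825 m from the base axis. Payload 7 kg.
Tool frame: the origin (TCP) lies on the centre line of the jaws, within the pads' length; the fingertips stand 14 mm ahead of it and the grasp point (between the pads) lies 5 mm behind it; x points along the fingers, y is the direction in which the jaws open and shut, and the axes are right-handed (so a half turn about x gives the same grasp; the last joint's range is limited). The gripper opens to 85 mm and grips with 20 to 120 N. Pads are 22 mm wide; open, the fingers measure 114 mm over their backs; the gripper's body (76 mm by 85 mm) begins 54 mm behind the grasp point. The pads swing forward as they close: fully open they stand 13 mm farther back than shut.
Start: joints at [-1.041, 0.359, 0.012, 0, -1.224, -0.288], TCP at [0.162, -0.655, 0.245] pointing down, gripper open.
Joint ranges: [-3.07, 3.07], [-1.43, 2.12], [-1.02, 1.25], [-3.03, 1.67], [-3.05, -0], [-3.03, 3.03]. Speed limits (rad/s): [2.39, 2.39, 3.01, 3.14, 3.14, 3.14].

### API

Orientations are given as a 3x3 rotation matrix whose columns are the frame's x, y, z axes.
In Python, from workcell import robot gives the robot as it stands.
- The arm moves only by the tool play_rows, never from a script. Its arguments are lists of equal length, an entry for each row: "slide": the shift along the tool's x, y, z in cm, a list of three; "spin": the turn about the tool's x in rad. A call has 1 to 8 rows; each row shifts and turns the pose as measured when the row begins, along the tool's axes as they then stand; what a row does not reach is not made up. A row lasts 1/10 s, in which the tool goes at most 50 mm and 8.59 degrees, less where a joint would pass 70% of its speed; a pose out of reach is approached as far as the arm can. A call with a gripper value outside its range is refused whole. "claw" is the finger opening in cm, from 0 to 8.54, set as the call begins (left out, the last holds). The fingers move at their own pace and stop on an object; the grip force is fixed at half the most. Time passes only in rows, so rows that do not move let the fingers close. It gives the time, the measured TCP pose, the force and the opening at its end, in the units of the state.
- robot.observe(): the state, without advancing time (a new reading comes with each control period).
- robot.grab_frame(name): name is "scene" or "top" or "wrist"; returns the picture (384x512x3 uint8, red, green, blue); there is no depth.
- robot.calibration(name): a dict with "fx", "fy", "cx", "cy" (pixels), "rvec" (rotation vector, rad) and "tvec" (3), from world to camera coordinates, as OpenCV has them; the wrist camera has in their place "hand_eye" (4x4, takes a point from camera to tool coordinates, whose origin is the TCP and whose axes are the tool frame's). Camera axes: x right, y down, z forward; pixel columns grow to the right and rows downward; lengths in m; the calibration is good to about 2 mm. A picture is of the moment at which its call begins: read the wrist's pose just before it. calibration takes no time and is no camera call.
- robot.sign_off(): hands the job in, once; it reports no verdict.
Trained networks look in the newest picture that a camera, given by its name, has taken for a name from the list of things; names that differ only in an ending like _2 or _b are one class to them, and where a whole thing is asked for, a point or a joint stands for the part that bears it (a point fixed in the world has none). Each returns a list of dicts, best first, with "conf" (0 to 1); they miss things now and then, are a little off and sometimes report something else, mostly with a low value. They report only what shows in the picture. A call takes as long as a camera call. They do not tell look-alikes from the thing itself.
- robot.search_frame(camera, query): "bbox" ([centre column, centre row, width, height] in pixels, round what is visible of it).
- robot.cut_out(camera, query): "pixels" (384x512 bool, what is visible of it) and "bbox" ([centre column, centre row, width, height] in pixels, round what is visible of it).
- robot.tip_of(camera, query): "location" ([column, row] in pixels: a listed point, or the origin of a listed thing).
The state is a dict: "time_s": time; "joints": joint angles; "dq": joint speeds; "effort": joint torques, N m; "position": TCP position; "eef_rot": TCP orientation; "ft_force": force on the tool from outside, world axes, zero at the start; "ft_torque": the same for the moment, N m; "width": finger opening in m.
Only numpy, scipy, OpenCV 4.12 (cv2) and the standard library are available. Lean on these libraries where they do the work, as an engineer would, in place of code of your own. Each camera call takes 0.05 s, during which the arm holds its last target. There are 200 camera calls.

## Working session

There is one attempt and no reset: what is moved stays moved. The work goes in short steps, Python scripts to look and compute and a tool call to move; the robot and the scene stay as the last step left them, time stands still between calls to the robot, and variables do not carry over. Pictures are saved under pics/ and viewed, about 8 in all and at most 12, crops included, and the job is handed in when it is done.

Besides the shell and the picture viewer there is one more tool, called after ">>>" by a JSON object that holds its "name" and its "arguments", one argument or row to a line. play_rows: Moves the arm, as the interface text tells. Its arguments: {"type":"object","properties":{"slide":{"type":"array"},"spin":{"type":"array"},"claw":{"type":"number"}},"required":["slide","spin"]}

```bash
mkdir -p pics; cat > h.py <<'E'
import numpy as np, cv2
from workcell import robot
def save(n,img): cv2.imwrite(f'pics/{n}.png',img[:,:,::-1])
def cam(n):
    c=robot.calibration(n); K=np.array([[c['fx'],0,c['cx']],[0,c['fy'],c['cy']],[0,0,1.]])
    if 'rvec' in c:
        R=cv2.Rodrigues(np.array(c['rvec'],float))[0]; t=np.array(c['tvec'],float)
        return K,R.T,-R.T@t
    s=robot.observe(); T=np.eye(4);T[:3,:3]=s['eef_rot'];T[:3,3]=s['position']
    M=T@np.array(c['hand_eye']); return K,M[:3,:3],M[:3,3]
def ray(n,uv,z,C=None):
    K,R,o=C or cam(n); d=R@np.linalg.inv(K)@np.array([uv[0],uv[1],1.]); return o+d*(z-o[2])/d[2]
def proj(n,p,C=None):
    K,R,o=C or cam(n); q=K@(R.T@(np.array(p)-o)); return q[:2]/q[2]
E
python3 - <<'E'
from h import *
a=robot.grab_frame('top'); b=robot.grab_frame('scene')
save('top0',a); save('scene0',b)
for q in ['lid','tub_peeled','tub_raw']:
    for r in robot.search_frame('top',q)[:5]:
        print(q,r['conf'],r['bbox'],ray('top',r['bbox'][:2],0.01 if q=='lid' else .07))
E
```

```text
lid 0.91 [178.9, 238.4, 56.6, 60.6] [0.33081984 0.16343536 0.01      ]
lid 0.6 [366.6, 273.6, 83.3, 83.1] [ 0.25919014 -0.28964166  0.01      ]
tub_peeled 0.66 [367.4, 165.8, 60.2, 56.0] [ 0.51069437 -0.27398186  0.07      ]
tub_raw 0.85 [140.4, 151.8, 57.2, 54.6] [0.5280798  0.25030974 0.07      ]
```

View pics/top0.png

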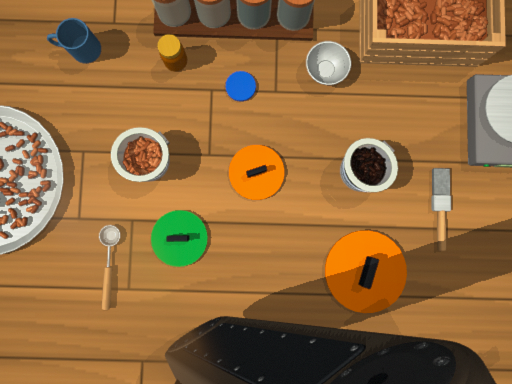

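View pics/scene0.png

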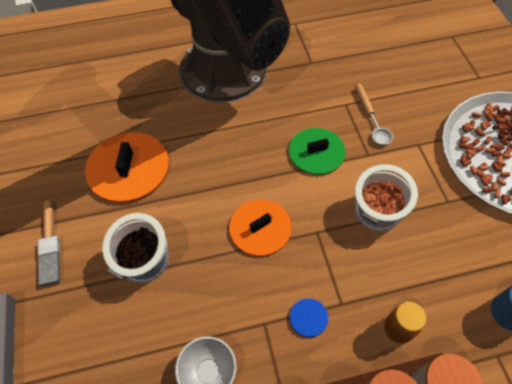

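Top view: candidates for the lid are small orange (257,172), large orange (366,272), green (180,238) and a blue disc (241,86). By the description I choose the small orange one. The dark-bean tub is at (370,165) and the pale-bean tub at (140,155). I'll measure these now and check the choice in one crop.

```bash
python3 - <<'E'
from h import *
for n,(u,v) in {'top':(257,172),'scene':(261,227)}.items():
    im=cv2.imread(f'pics/{n}0.png'); hsv=cv2.cvtColor(im,cv2.COLOR_BGR2HSV)
    m=cv2.inRange(hsv,(8,225,150),(20,255,255)); 
    _,L,S,Cn=cv2.connectedComponentsWithStats(m)
    i=np.argmin(np.hypot(*(Cn[1:]-[u,v]).T)+(S[1:,4]<500)*1e3)+1
    cs=max(cv2.findContours((L==i).astype('uint8'),0,1)[0],key=cv2.contourArea)
    hull=cv2.convexHull(cs)[:,0]; P=np.array([ray(n,p,.01)[:2] for p in hull])
    c,r=cv2.minEnclosingCircle(P.astype('f4')); print(n,'lid',c,r)
    dark=(hsv[...,2]<70)
    yy,xx=np.nonzero(dark&(np.hypot(np.arange(512)[None]-u,np.arange(384)[:,None]-v)<18))
    Q=np.array([ray(n,p,.04)[:2] for p in zip(xx,yy)]); mu=Q.mean(0); w,V=np.linalg.eigh(np.cov((Q-mu).T))
    print(' handle',mu,V[:,1],np.degrees(np.arctan2(V[1,1],V[0,1])),w**.5)
    # tub ring
    u2,v2={'top':(369,166),'scene':(137,243)}[n]
    wm=((hsv[...,1]<40)&(hsv[...,2]>170)&(np.hypot(np.arange(512)[None]-u2,np.arange(384)[:,None]-v2)<42)).astype('uint8')
    cs=max(cv2.findContours(wm,0,1)[0],key=cv2.contourArea); hull=cv2.convexHull(cs)[:,0]
    P=np.array([ray(n,p,.085)[:2] for p in hull]); print(' ring',cv2.fitEllipse(P.astype('f4')))
im=cv2.imread('pics/top0.png'); jm=cv2.imread('pics/scene0.png')
cv2.imwrite('pics/c1.png',np.hstack([cv2.resize(im[120:220,215:415],(800,400),interpolation=2)[:, :],][:1]))
A=cv2.resize(im[120:210,220:410],None,fx=4,fy=4,interpolation=2); B=cv2.resize(jm[195:290,95:295],None,fx=3.8,fy=2.5,interpolation=2)[:,:760]
B=cv2.resize(B,(760,238)); cv2.imwrite('pics/c1.png',np.vstack([A,B]))
E
```

```text
top lid (0.49803653359413147, -0.018257003277540207) 0.06843098253011703
 handle [ 0.49553129 -0.01800264] [-0.35191774  0.93603093] 110.6046577862473 [0.00422201 0.01344065]
 ring ((0.5097141861915588, -0.2750066816806793), (0.12229303270578384, 0.12527093291282654), 138.2944793701172)
scene lid (0.4995167553424835, -0.02038397639989853) 0.06695867329835892
 handle [ 0.50515426 -0.02145234] [-0.40494294  0.91434196] 113.88755123859751 [0.00553109 0.01418682]
 ring ((0.5102404952049255, -0.2784411907196045), (0.12163565307855606, 0.13301357626914978), 88.23727416992188)
```

View pics/c1.png

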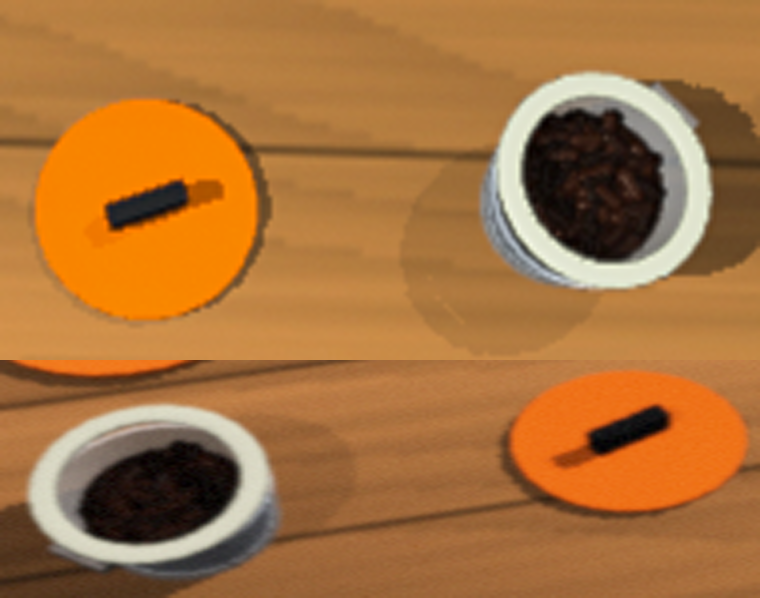

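The crop confirms it: a small orange lid (r ≈ 68 mm) at (0.499,-0.019) with its handle at about 112°, and the dark tub at about (0.510,-0.277) with the grey hinge towards +x,-y.

```bash
cat > go.py <<'E'
import sys
from h import *
def go(p,jaw=None):
    s=robot.observe(); R=np.array(s['eef_rot']); d=R.T@(np.array(p)-s['position'])*100
    print('t',round(s['time_s'],2),'pos',np.round(s['position'],4),'F',np.round(s['ft_force'],1),'w',round(s['width'],4),'xaxis',np.round(R[:,0],3),'q',np.round(s['joints'],2))
    print('slide cm',np.round(d,2))
    if jaw is not None:
        v=R.T@np.array([np.cos(np.radians(jaw)),np.sin(np.radians(jaw)),0]); a=np.arctan2(v[2],v[1]); a=(a+np.pi/2)%np.pi-np.pi/2
        print('spin',round(a,3))
if __name__=='__main__':
    a=list(map(float,sys.argv[1:])); go(a[:3],a[3] if len(a)>3 else None)
E
python3 go.py .499 -.019 .2 22
```

```text
t 0.25 pos [ 0.1615 -0.6552  0.2449] F [ 0.4 -0.2  0.4] w 0.0854 xaxis [-0.     0.001 -1.   ] q [-1.04  0.36  0.01 -0.   -1.22 -0.29]
slide cm [ 4.52 53.69 47.99]
spin 1.429
```

>>> {"name": "play_rows", "arguments": {
  "slide": [
    [0,3.6,3.2],
    [0,3.6,3.2],
    [0,3.6,3.2],
    [0,3.6,3.2],
    [0,3.6,3.2],
    [0,3.6,3.2],
    [0,3.6,3.2],
    [0,3.6,3.2]
  ],
  "spin": [0,0,0,0,0,0,0,0],
  "claw": 8.5
}}

```text
time_s: 1.05
position: [0.3438, -0.3071, 0.2418]
eef_rot: [[-0.002, -0.23, 0.973], [0.003, 0.973, 0.23], [-1.0, 0.003, -0.001]]
ft_force: [1.4, 0.1, 0.2]
width: 0.085
```

```bash
python3 go.py .499 -.019 .2 22
```

```text
t 1.05 pos [ 0.3438 -0.3071  0.2418] F [1.4 0.1 0.2] w 0.085 xaxis [-0.002  0.003 -1.   ] q [-0.3   0.   -0.44 -0.   -1.13 -1.04]
slide cm [ 4.24 24.45 21.74]
spin 1.419
```

>>> {"name": "play_rows", "arguments": {
  "slide": [
    [0,3.6,3.2],
    [0,3.6,3.2],
    [0,3.6,3.2],
    [0,3.6,3.2],
    [0,3.6,3.2],
    [0,3.6,3.2],
    [0,3,2.6],
    [0,0,0]
  ],
  "spin": [0,0,0,0,0,0,0,0.15]
}}

```text
time_s: 1.85
position: [0.5045, 0.0001, 0.2456]
eef_rot: [[0.006, -0.087, 0.996], [0.004, 0.996, 0.087], [-1.0, 0.003, 0.006]]
ft_force: [-1.1, -0.8, -0.7]
width: 0.0851
```

>>> {"name": "play_rows", "arguments": {
  "slide": [
    [0,0,0],
    [0,0,0],
    [0,0,0],
    [0,0,0],
    [0,0,0],
    [0,0,0],
    [0,0,0],
    [0,0,0]
  ],
  "spin": [0.15,0.15,0.15,0.15,0.15,0.15,0.15,0.15]
}}

```text
time_s: 2.65
position: [0.5073, -0.0047, 0.2448]
eef_rot: [[-0.0, 0.892, 0.452], [0.017, 0.452, -0.892], [-1.0, 0.008, -0.015]]
ft_force: [-0.7, 0.7, 1.0]
width: 0.085
```

```bash
python3 go.py .499 -.019 .12 22
```

```text
t 2.65 pos [ 0.5073 -0.0047  0.2448] F [-0.7  0.7  1. ] w 0.085 xaxis [-0.     0.017 -1.   ] q [ 0.37  0.08 -0.34 -0.02 -1.14 -3.03]
slide cm [12.46 -1.48  1.09]
spin 0.085
```

>>> {"name": "play_rows", "arguments": {
  "slide": [
    [0,0,0],
    [0,0,0],
    [0,0,0],
    [0,0,0],
    [0,0,0],
    [0,0,0],
    [0,0,0],
    [0,0,0]
  ],
  "spin": [-0.149,-0.149,-0.149,-0.149,-0.149,-0.149,-0.149,-0.149]
}}

```text
time_s: 3.45
position: [0.5068, -0.0056, 0.2448]
eef_rot: [[-0.0, -0.101, 0.995], [0.018, 0.995, 0.101], [-1.0, 0.018, 0.002]]
ft_force: [-0.3, 0.5, -0.3]
width: 0.0854
```

>>> {"name": "play_rows", "arguments": {
  "slide": [
    [0,0,0],
    [0,0,0],
    [0,0,0],
    [0,0,0],
    [0,0,0],
    [0,0,0],
    [0,0,0],
    [0,0,0]
  ],
  "spin": [-0.149,-0.149,-0.149,-0.149,-0.149,-0.149,-0.149,-0.149]
}}

```text
time_s: 4.25
position: [0.506, -0.0057, 0.2449]
eef_rot: [[-0.0, -0.964, 0.266], [0.019, 0.266, 0.964], [-1.0, 0.005, 0.018]]
ft_force: [-0.1, 0.1, 0.6]
width: 0.0851
```

>>> {"name": "play_rows", "arguments": {
  "slide": [
    [0,0,0],
    [0,0,0],
    [0,0,0]
  ],
  "spin": [-0.149,-0.149,-0.149]
}}

```text
time_s: 4.55
position: [0.5057, -0.0058, 0.2449]
eef_rot: [[-0.0, -0.984, -0.18], [0.019, -0.18, 0.984], [-1.0, -0.003, 0.019]]
ft_force: [0.5, 0.2, 0.5]
width: 0.085
```

```bash
python3 go.py .499 -.019 .12 22
```

```text
t 4.55 pos [ 0.5057 -0.0058  0.2449] F [0.5 0.2 0.5] w 0.085 xaxis [-0.     0.019 -1.   ] q [ 0.36  0.08 -0.35 -0.02 -1.14 -0.18]
slide cm [12.47  0.94 -1.42]
spin -0.203
```

>>> {"name": "play_rows", "arguments": {
  "slide": [
    [0,0,0],
    [0,0,0],
    [3,0.6,-0.8],
    [3,0.6,-0.8],
    [0,0,0],
    [0,0,0]
  ],
  "spin": [-0.1,-0.1,0,0,0,0]
}}

```text
time_s: 5.15
position: [0.5015, -0.0241, 0.1851]
eef_rot: [[0.003, -0.923, -0.385], [0.02, -0.385, 0.923], [-1.0, -0.011, 0.017]]
ft_force: [-0.7, 0.7, 0.9]
width: 0.0849
```

```bash
python3 - <<'E'
from h import *
C=cam('wrist'); im=robot.grab_frame('wrist'); save('w1',im)
hsv=cv2.cvtColor(im[:,:,::-1].copy(),cv2.COLOR_BGR2HSV)
m=cv2.inRange(hsv,(8,215,120),(20,255,255))
cs=max(cv2.findContours(m,0,1)[0],key=cv2.contourArea); hull=cv2.convexHull(cs)[:,0]
P=np.array([ray('wrist',p,.01,C)[:2] for p in hull if 3<p[0]<508 and 3<p[1]<380]); 
A=np.c_[2*P,np.ones(len(P))]; s=np.linalg.lstsq(A,(P**2).sum(1),rcond=None)[0]; print('circle',s[:2],(s[2]+s[:2]@s[:2])**.5)
for r in robot.cut_out('wrist','lid')[:2]: print(r['conf'],r['bbox'])
print('proj lid top',proj('wrist',[.499,-.019,.04],C))
E
python3 go.py .499 -.019 .06 22
```

```text
circle [ 0.49420637 -0.04435008] 0.02574809134501168
0.82 [255.9, 178.2, 132.6, 124.5]
0.78 [506.6, 39.9, 3.3, 75.7]
proj lid top [252.5135148  191.65083199]
t 5.25 pos [ 0.5017 -0.0238  0.1855] F [-0.   0.2  0. ] w 0.085 xaxis [ 0.004  0.02  -1.   ] q [ 0.33  0.12 -0.44 -0.02 -1.    0.08]
slide cm [12.55  0.21  0.33]
spin 0.012
```

View pics/w1.png

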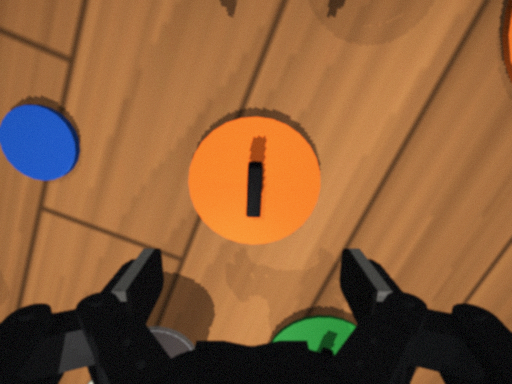

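The wrist view shows the lid disc centred at (255,180). Its black handle runs upright in the image at (255,190), so the jaws are aligned.

```bash
python3 - <<'E'
from h import *
print(ray('wrist',(255,180),.009), ray('wrist',(254.5,189),.025))
E
python3 go.py .499 -.020 .028 22
```

```text
[ 0.49838478 -0.02250333  0.009     ] [ 0.49688031 -0.01764749  0.025     ]
t 5.25 pos [ 0.5017 -0.0238  0.1855] F [-0.   0.2  0. ] w 0.085 xaxis [ 0.004  0.02  -1.   ] q [ 0.33  0.12 -0.44 -0.02 -1.    0.08]
slide cm [15.75  0.28  0.18]
spin 0.012
```

>>> {"name": "play_rows", "arguments": {
  "slide": [
    [3,0.1,0.1],
    [3,0.1,0.1],
    [3,0.1,0],
    [3,0,0],
    [1.5,0,0],
    [0,0,0]
  ],
  "spin": [0,0,0,0,0,0],
  "claw": 5
}}

```text
time_s: 5.85
position: [0.5082, -0.0162, 0.0561]
eef_rot: [[0.022, -0.921, -0.389], [0.024, -0.388, 0.921], [-0.999, -0.03, 0.014]]
ft_force: [-0.4, -0.1, -0.0]
width: 0.0502
```

```bash
python3 go.py .4985 -.020 .029 22
```

```text
t 5.85 pos [ 0.5082 -0.0162  0.0561] F [-0.4 -0.1 -0. ] w 0.0502 xaxis [ 0.022  0.024 -0.999] q [ 0.34  0.29 -0.59 -0.03 -0.66  0.08]
slide cm [ 2.67  1.12 -0.02]
spin 0.015
```

>>> {"name": "play_rows", "arguments": {
  "slide": [
    [0.6,0.6,0],
    [0.6,0.5,0],
    [0.6,0,0],
    [0.6,0,0],
    [0.3,0,0],
    [0,0,0]
  ],
  "spin": [0,0,0,0,0,0]
}}

```text
time_s: 6.45
position: [0.5015, -0.0187, 0.0314]
eef_rot: [[0.03, -0.92, -0.39], [0.027, -0.389, 0.921], [-0.999, -0.038, 0.013]]
ft_force: [0.3, 0.8, 0.5]
width: 0.0498
```

```bash
python3 go.py .4985 -.020 .029 22
```

```text
t 6.45 pos [ 0.5015 -0.0187  0.0314] F [0.3 0.8 0.5] w 0.0498 xaxis [ 0.03   0.027 -0.999] q [ 0.34  0.32 -0.63 -0.03 -0.58  0.08]
slide cm [ 0.23  0.34 -0.01]
spin 0.016
```

>>> {"name": "play_rows", "arguments": {
  "slide": [
    [0.2,0.3,0],
    [0,0,0]
  ],
  "spin": [0,0]
}}

```text
time_s: 6.65
position: [0.4988, -0.0198, 0.0292]
eef_rot: [[0.03, -0.92, -0.39], [0.027, -0.389, 0.921], [-0.999, -0.038, 0.013]]
ft_force: [-1.0, 0.5, -0.1]
width: 0.0501
```

>>> {"name": "play_rows", "arguments": {
  "slide": [
    [0,0,0],
    [0,0,0],
    [0,0,0],
    [0,0,0],
    [0,0,0],
    [0,0,0]
  ],
  "spin": [0,0,0,0,0,0],
  "claw": 0.5
}}

```text
time_s: 7.25
position: [0.4988, -0.0198, 0.0305]
eef_rot: [[0.03, -0.92, -0.39], [0.027, -0.389, 0.921], [-0.999, -0.038, 0.013]]
ft_force: [-0.6, 0.5, -1.3]
width: 0.0128
```

```bash
python3 go.py .51 -.277 .16 22
```

```text
t 7.25 pos [ 0.4988 -0.0198  0.0305] F [-0.6  0.5 -1.3] w 0.0128 xaxis [ 0.03   0.027 -0.999] q [ 0.34  0.31 -0.64 -0.03 -0.58  0.08]
slide cm [-13.6    8.48 -23.96]
spin 0.016
```

>>> {"name": "play_rows", "arguments": {
  "slide": [
    [-0.5,0,0],
    [-1.5,0,0],
    [-2,0,0],
    [-2,0,0],
    [-2,0,0],
    [-2,0,0],
    [-2,0,0],
    [-1.5,0,0]
  ],
  "spin": [0,0,0,0,0,0,0,0]
}}

```text
time_s: 8.05
position: [0.4926, -0.0243, 0.1695]
eef_rot: [[0.025, -0.921, -0.389], [0.025, -0.389, 0.921], [-0.999, -0.032, 0.013]]
ft_force: [-0.1, -0.4, -1.4]
width: 0.0125
```

```bash
python3 go.py .51 -.277 .16 22
```

```text
t 8.05 pos [ 0.4926 -0.0243  0.1695] F [-0.1 -0.4 -1.4] w 0.0125 xaxis [ 0.025  0.025 -0.999] q [ 0.34  0.11 -0.5  -0.02 -0.93  0.07]
slide cm [  0.37   8.25 -23.97]
spin 0.016
```

>>> {"name": "play_rows", "arguments": {
  "slide": [
    [0,0.5,-1.5],
    [0,1,-3],
    [0,1,-3],
    [0,1,-3],
    [0,1,-3],
    [0,1,-3],
    [0,1,-3],
    [0,1,-2.5]
  ],
  "spin": [0,0,0,0,0,0,0,0]
}}

```text
time_s: 8.85
position: [0.512, -0.2614, 0.1705]
eef_rot: [[0.034, -0.918, -0.396], [0.027, -0.395, 0.918], [-0.999, -0.042, 0.011]]
ft_force: [0.1, -0.1, -0.9]
width: 0.0131
```

```bash
python3 go.py .51 -.277 .16 22
```

```text
t 8.85 pos [ 0.512  -0.2614  0.1705] F [ 0.1 -0.1 -0.9] w 0.0131 xaxis [ 0.034  0.027 -0.999] q [-0.15  0.25 -0.31 -0.04 -0.98  0.58]
slide cm [ 1.    0.85 -1.36]
spin 0.023
```

>>> {"name": "play_rows", "arguments": {
  "slide": [
    [1,0.4,-0.6],
    [1,0.3,-0.5],
    [1,0.2,-0.3],
    [0.3,0,0],
    [0,0,0]
  ],
  "spin": [0,0,0,0,0]
}}

```text
time_s: 9.35
position: [0.5091, -0.2791, 0.1338]
eef_rot: [[0.032, -0.919, -0.393], [0.027, -0.392, 0.919], [-0.999, -0.041, 0.012]]
ft_force: [-1.2, 1.1, -0.5]
width: 0.0131
```

```bash
python3 go.py .511 -.276 .135; python3 - <<'E'
from h import *
a=robot.grab_frame('top'); b=robot.grab_frame('scene'); save('a',a);save('b',b)
print('tubc',proj('scene',[.51,-.277,.07]),proj('top',[.51,-.277,.07]))
A=cv2.resize(a[110:220,300:440],(700,550)) ; B=cv2.resize(b[180:300,70:210],None,fx=4,fy=4,interpolation=2)
save('c2',B)
E
```

```text
t 9.35 pos [ 0.5091 -0.2791  0.1338] F [-1.2  1.1 -0.5] w 0.0131 xaxis [ 0.032  0.027 -0.999] q [-0.19  0.29 -0.34 -0.04 -0.91  0.62]
slide cm [-0.1  -0.3   0.21]
tubc [136.49001224 246.1076543 ] [368.70290278 166.13518333]
```

View pics/c2.png

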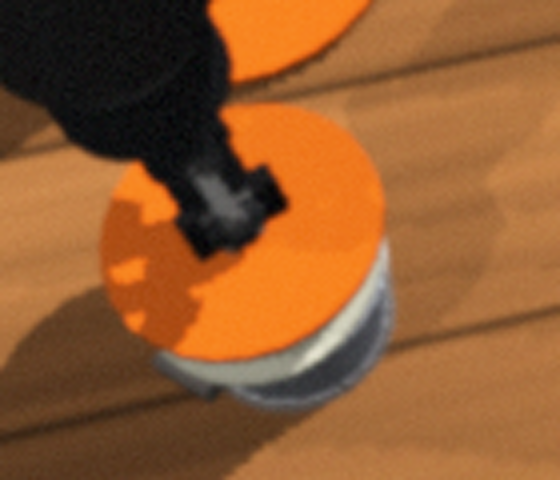

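The scene crop shows the lid held just above the dark tub, roughly centred, with its disc at about (245,230) in the crop. I'll press down at 2.5 mm per row.

>>> {"name": "play_rows", "arguments": {
  "slide": [
    [0.25,-0.1,0.05],
    [0.25,0,0.05],
    [0.25,0,0],
    [0.25,0,0],
    [0.25,0,0],
    [0.25,0,0]
  ],
  "spin": [0,0,0,0,0,0]
}}

```text
time_s: 10.05
position: [0.511, -0.2758, 0.1208]
eef_rot: [[0.035, -0.918, -0.396], [0.027, -0.395, 0.918], [-0.999, -0.043, 0.011]]
ft_force: [-2.2, 2.3, 3.7]
width: 0.013
```

>>> {"name": "play_rows", "arguments": {
  "slide": [
    [0.25,0,0],
    [0.25,0,0],
    [0.25,0,0]
  ],
  "spin": [0,0,0]
}}

```text
time_s: 10.35
position: [0.5105, -0.2754, 0.1127]
eef_rot: [[0.034, -0.918, -0.395], [0.027, -0.394, 0.919], [-0.999, -0.042, 0.012]]
ft_force: [-1.4, 1.5, 3.9]
width: 0.0129
```

>>> {"name": "play_rows", "arguments": {
  "slide": [
    [0.25,0,0],
    [0.25,0,0],
    [0.25,0,0]
  ],
  "spin": [0,0,0]
}}

```text
time_s: 10.65
position: [0.5105, -0.2753, 0.1043]
eef_rot: [[0.033, -0.918, -0.395], [0.027, -0.394, 0.919], [-0.999, -0.041, 0.012]]
ft_force: [-2.5, 1.0, 3.4]
width: 0.013
```

>>> {"name": "play_rows", "arguments": {
  "slide": [
    [0.25,0,0],
    [0.25,0,0]
  ],
  "spin": [0,0]
}}

```text
time_s: 10.85
position: [0.5112, -0.2756, 0.1001]
eef_rot: [[0.034, -0.918, -0.396], [0.026, -0.395, 0.918], [-0.999, -0.041, 0.011]]
ft_force: [-10.2, 10.6, 34.3]
width: 0.0129
```

>>> {"name": "play_rows", "arguments": {
  "slide": [
    [0,0,0],
    [0,0,0],
    [0,0,0],
    [0,0,0]
  ],
  "spin": [0,0,0,0],
  "claw": 4
}}

```text
time_s: 11.25
position: [0.5135, -0.2762, 0.1002]
eef_rot: [[0.038, -0.917, -0.396], [0.025, -0.396, 0.918], [-0.999, -0.045, 0.008]]
ft_force: [0.4, 0.6, -0.2]
width: 0.0398
```

>>> {"name": "play_rows", "arguments": {
  "slide": [
    [-1,0,0],
    [-2,0,0],
    [-2,0,0],
    [-2,0,0],
    [-2,0,0],
    [-2,0,0],
    [-2,0,0],
    [-1,0,0]
  ],
  "spin": [0,0,0,0,0,0,0,0]
}}

```text
time_s: 12.05
position: [0.5074, -0.2801, 0.2478]
eef_rot: [[0.037, -0.917, -0.396], [0.024, -0.396, 0.918], [-0.999, -0.043, 0.008]]
ft_force: [-0.1, -0.7, 0.6]
width: 0.0397
```

>>> {"name": "play_rows", "arguments": {
  "slide": [
    [0,-1,3],
    [0,-1,3],
    [0,-1,3],
    [0,-1,3],
    [0,-1,3],
    [0,-1,3],
    [0,0,0]
  ],
  "spin": [0,0,0,0,0,0,0]
}}

```text
time_s: 12.75
position: [0.4906, -0.0861, 0.2545]
eef_rot: [[0.041, -0.919, -0.392], [0.024, -0.392, 0.92], [-0.999, -0.047, 0.006]]
ft_force: [0.7, 0.5, -0.0]
width: 0.0403
```

```bash
python3 - <<'E'
from h import *
s=robot.observe(); print(s['time_s'],s['position'],s['ft_force'],s['width'])
out=[]
for n,(u,v) in {'top':(369,166),'scene':(136,243)}.items():
    im=robot.grab_frame(n); save(n+'9',im); hsv=cv2.cvtColor(im[:,:,::-1].copy(),cv2.COLOR_BGR2HSV)
    m=cv2.inRange(hsv,(6,215,120),(20,255,255)); _,L,S,Cn=cv2.connectedComponentsWithStats(m)
    i=np.argmin(np.hypot(*(Cn[1:]-[u,v]).T)+(S[1:,4]<500)*1e3)+1
    hull=cv2.convexHull(max(cv2.findContours((L==i).astype('uint8'),0,1)[0],key=cv2.contourArea))[:,0]
    P=np.array([ray(n,p,.081)[:2] for p in hull]); print(n,cv2.fitEllipse(P.astype('f4')))
    out.append(cv2.resize(im[v-50:v+50,max(u-65,0):max(u-65,0)+130],(520,400),interpolation=2))
save('c3',cv2.resize(np.hstack(out),(800,308)))
E
```

```text
12.75 [ 0.49064435 -0.08605659  0.25450107] [ 0.65000824  0.54799203 -0.03526533] 0.04030006161166892
top ((0.5001235604286194, -0.2789604067802429), (0.10877938568592072, 0.1427459418773651), 28.30474853515625)
scene ((0.5110105872154236, -0.2749902009963989), (0.13327756524085999, 0.13396894931793213), 152.96258544921875)
```

View pics/c3.png

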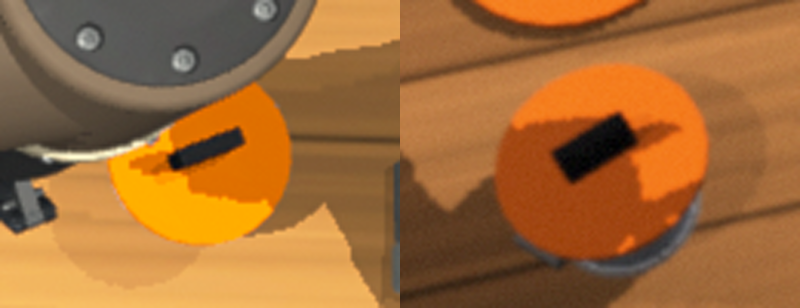

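>>> {"name": "play_rows", "arguments": {
  "slide": [
    [0,-1,3],
    [0,-1,3],
    [0,-1,3],
    [0,-1,3],
    [0,-1,3],
    [0,-1,3],
    [0,0,0]
  ],
  "spin": [0,0,0,0,0,0,0]
}}

```text
time_s: 13.55
position: [0.4773, 0.1011, 0.2574]
eef_rot: [[0.039, -0.924, -0.382], [0.022, -0.381, 0.924], [-0.999, -0.045, 0.005]]
ft_force: [-0.3, -0.5, 0.0]
width: 0.0402
```

```bash
python3 - <<'E'
from h import *
from scipy.optimize import least_squares
obs={};out=[]
for n,(u,v) in {'top':(369,166),'scene':(136,236)}.items():
    im=robot.grab_frame(n); hsv=cv2.cvtColor(im[:,:,::-1].copy(),cv2.COLOR_BGR2HSV)
    m=cv2.inRange(hsv,(6,215,120),(20,255,255)); _,L,S,Cn=cv2.connectedComponentsWithStats(m)
    i=np.argmin(np.hypot(*(Cn[1:]-[u,v]).T)+(S[1:,4]<500)*1e3)+1
    hull=cv2.convexHull(max(cv2.findContours((L==i).astype('uint8'),0,1)[0],key=cv2.contourArea))[:,0]
    obs[n]=(cam(n),hull); print(n,cv2.fitEllipse(np.array([ray(n,p,.081)[:2] for p in hull]).astype('f4')))
    out.append(cv2.resize(im[v-50:v+50,u-65:u+65],(400,308),interpolation=2))
save('c4',np.hstack(out))
def f(p):
    c=p[:3]; nrm=np.array([p[3],p[4],1]); nrm/=np.linalg.norm(nrm); r=[]
    for (K,R,o),h in obs.values():
        for q in h:
            d=R@np.linalg.inv(K)@np.array([q[0],q[1],1.]); x=o+d*((c-o)@nrm)/(d@nrm); r.append((np.linalg.norm(x-c)-.068)*1e3)
    return r
s=least_squares(f,[.51,-.277,.081,0,0],loss='soft_l1',x_scale=[.01,.01,.01,.1,.1]); print(np.round(s.x,4),np.std(s.fun))
E
```

```text
top ((0.5100284218788147, -0.2732734680175781), (0.1356665939092636, 0.13606439530849457), 23.184194564819336)
scene ((0.5104530453681946, -0.2754300534725189), (0.133102148771286, 0.13496649265289307), 152.4715118408203)
[ 0.5099 -0.2745  0.0797 -0.0285  0.0112] 0.9202903147834164
```

View pics/c4.png

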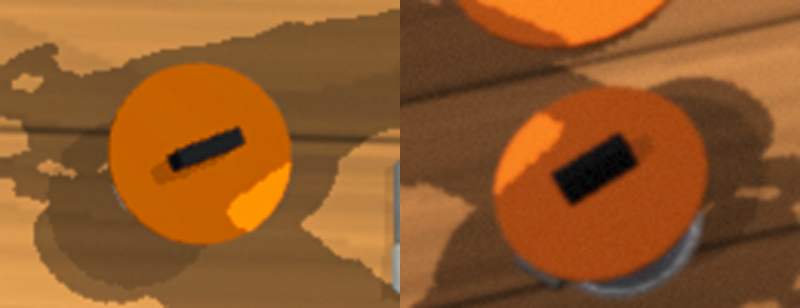

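The lid is seated, centred and level, and the arm is clear, so I'm handing in.

```bash
python3 -c "from workcell import robot; robot.sign_off(); print('ok')"
```

```text
the job is handed in; nothing more can be done
ok
```

The small orange lid is on the tub of dark peeled beans, pressed down until it met the hard stop, and I handed the job in at about 13.7 s. I did not touch the pale-bean tub.

**Pressing:** I kept the lid gripped and pushed it down at about 25–30 mm/s. The ring gave way at about 4 N. The force then rose to 34 N with the tool at z = 0.100 m, which puts the lid's origin at about 71 mm, the fully seated height. I released it, and the arm ended well clear of the tub.

**Last checks:**
- **Position and height:** a fit to the lid's outline in two cameras put it about 2.5 mm from the tub's centre. Its top face came out at 79.7 mm, against 81 mm expected.
- **Tilt:** the same fit gave about 0.03 rad, roughly the limit of what the pictures can resolve and below the 0.09 allowed.
- **Sealing ring:** I did not measure its angle directly; that it closed is inferred from the height and the hard stop.

**What went wrong on the way:**
- **Last joint:** it ran to the end of its range (-3.03) during the first turn, so I turned the gripper the other way.
- **Tool tilt:** the tool drifted about 0.04 rad off vertical during the moves, which the placing tolerated.

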